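# Find the thread hand of a square-head cap and hold it lifted off

### The arm

A 6-joint arm with a two-finger parallel gripper is mounted at the origin on the work surface. World frame = base frame: x ahead of the robot, y to its left, z up, the work surface at z = 0. Lengths are in m, angles in rad, forces in N, time in s.
With the tool pointing down it reaches from about 0.325 to 0.75 m from the base axis. Payload 7.6 kg.
Tool frame: the origin (TCP) lies midway between the tips of the shut fingers; the grasp point (between the pads) lies 19 mm behind it; z points along the fingers, x is the direction in which the jaws open and shut, and the axes are right-handed (so a half turn about z gives the same grasp; the last joint's range is limited). The gripper opens to 85 mm and grips with 20 to 120 N. Pads are 22 mm wide; open, the fingers measure 114 mm over their backs; the gripper's body (76 mm by 85 mm) begins 54 mm behind the grasp point. The pads swing forward as they close: fully open they stand 13 mm farther back than shut.
Start: joints at [1.067, 0.052, 1.401, -0, 1.689, -0.07], TCP at [0.221, 0.476, 0.231] pointing down, gripper open.
Joint ranges: [-2.9, 2.9], [-0.91, 2.17], [0.12, 2.37], [-1.06, 4.2], [0.26, 2.73], [-2.93, 2.93]. Speed limits (rad/s): [2.57, 2.57, 3.01, 3.14, 3.14, 3.14].

### API

Orientations are given as a rotation vector (axis times angle).
In Python, from cell import monitor, get_image, robot gives the robot as it stands.
- The arm moves only by the tool send_rows, never from a script. Its argument "steps" is text: rows parted by semicolons, each of 6 numbers parted by spaces: the shift along the world's x, y, z in mm, then the turn, a rotation vector about the world's x, y, z in degrees. In form: tx ty tz rx ry rz; .... A call has 1 to 10 rows; each row shifts and turns the commanded pose from where the row before left it; what a row does not reach is not made up. A row lasts 1/10 s, in which the tool goes at most 50 mm and 8.59 degrees, less where a joint would pass 70% of its speed; a pose out of reach is approached as far as the arm can. A call with a gripper value outside its range is refused whole. "hand" is the finger opening in mm, from 0 to 85.4, set as the call begins (left out, the last holds). The fingers move at their own pace and stop on an object; "grip_force" is the grip in N (left out, the last holds). Time passes only in rows, so rows that do not move let the fingers close. It gives the time, the measured TCP pose, the force and the opening at its end, in the units of the state.
- monitor.sense(): the state, without advancing time (a new reading comes with each control period).
- get_image(name): name is "side" or "top"; returns a dict with "pixels" (480x640x3 uint8, red, green, blue), "z_map" (480x640 float32, m along the optical axis (not along the pixel's ray), 0 where there is no reading), "camera_matrix" (3x3 intrinsics, pixels), "extrinsics" (4x4, takes a point from camera to world coordinates). Camera axes: x right, y down, z forward; pixel columns grow to the right and rows downward; lengths in m; the calibration is good to about 2 mm. A picture is of the moment at which its call begins.
- robot.hand_in(): hands the job in, once; it reports no verdict.
The state is a dict: "t": time; "qpos": joint angles; "joint_vel": joint speeds; "joint_efforts": joint torques, N m; "tool_pos": TCP position; "tool_rot": TCP orientation; "ft_force": force on the tool from outside, world axes, zero at the start; "ft_torque": the same for the moment, N m; "finger_gap": finger opening in m.
Only numpy, scipy, OpenCV 4.12 (cv2) and the standard library are available. Lean on these libraries where they do the work, as an engineer would, in place of code of your own. Each camera call takes 0.05 s, during which the arm holds its last target. There are 200 camera calls.

### The job

The blue square-headed cap on the bolted-down test fitting has a short quick-turn thread, and nothing shows whether it is right-hand or left-hand: try loosening it one way, and if it comes up against a stop after a few degrees, turn it the other way until it is free (between a sixth and a third of a turn). Do not wrench it off: turn it free while it still sits on the fitting, then lift it straight up well clear (about 10 cm) and finish while still holding it there, upright, in the gripper. Leave the yellow bin, the steel ring, the spanner and the brass bushing where they are.

Things in the scene. Friction and masses are not known exactly. Their poses are not given: they have to be found in the camera images.
- fitting: Fixed upright test fitting: grey round flange 116 mm across, 14 mm thick, four bolt heads, steel stub, dark shoulder 72 mm across whose top is 60 mm above the work surface. Origin: centre of its underside, z up along the cap's axis; its x is the closed cap's x within 0.06 rad. A 13.5 mm high neck with the thread is hidden inside the cap. Place, yaw and thread hand differ each time.
- cap: Blue plastic cap, loose, about 0.12 kg, seated closed on the shoulder. Round part 65 mm across, 21 mm high; on top an upright square head, 18 x 18 mm, faces square to the cap's x and y, from 20 to 51 mm above the origin. Origin: centre of the underside (60 mm above the work surface when seated), z up. It does not rise by itself as it turns; until free it can rise only 2 mm.
- head (a point): Grip point on the cap's axis at the middle of the square head, 38 mm above the cap's origin; axes as the cap's. Pinch the 18 mm head across two opposite faces (along x or y), fingers pointing down, fingertips above the round part (its top is 17 mm below this point). If forced against the stop, the head slips round in the fingers.
- seat (a point): Centre of the fitting's shoulder, 60 mm above the work surface. The cap turns with under 0.3 Nm, from closed at most 0.25 rad in the wrong direction, where a solid stop makes the torque rise at once past 0.5 Nm. Turned 1.0 to 2.0 rad in the right direction (counter-clockwise from above if right-hand, clockwise if left-hand) it is free and lifts straight off.
- parts_bin: Bystander: yellow open parts bin, 130 x 100 x 65 mm, with nuts in it, loose; origin at the centre of its underside.
- flange_ring: Bystander: flat steel ring 80 mm across, 48 mm hole, 12 mm thick, loose; origin at the centre of its underside.
- spanner: Bystander: steel spanner 170 mm long lying flat along its x axis, loose.
- bushing: Bystander: upright brass bushing 36 mm across, 35 mm tall, loose; origin at the centre of its underside.
Not all that is in view belongs to the job. Several things have the shape of the cap; the one meant has the colours described above. Of the things that look like the fitting, take the one that is farthest to the robot's right at the start.

How it is judged:
On the way:
1. the cap has been turned at least 0.85 rad from closed while still seated on the fitting (less than 5 mm up) (angle between the x axis of cap and the x axis of fitting, either way round above 0.85 rad and height (world z) of cap below 0.065 m and horizontal distance between cap and fitting below 0.006 m), for 0.05 s.
At the end, for the whole second after the job is handed in: The cap is held still by the fingers, its underside more than 120 mm above the work surface (60 mm above its seat), upright within 0.3 rad, above the fitting (within 80 mm horizontally) and touching it nowhere (height (world z) of cap above 0.12 m and angle between cap's own z axis and vertical below 0.3 rad and horizontal distance between cap and fitting below 0.08 m and linear speed of cap below 0.03 m/s and contact force between cap and the fingers above 1 N and contact force between cap and fitting below 0.05 N); the arm keeps its last pose, push and grip.
It fails at once if the yellow bin is moved by more than 20 mm (distance of parts_bin from where it was at the start of the episode above 0.02 m).
It fails at once if the steel ring is moved by more than 20 mm (distance of flange_ring from where it was at the start of the episode above 0.02 m).
It fails at once if the spanner is moved by more than 20 mm (distance of spanner from where it was at the start of the episode above 0.02 m).
It fails at once if the bushing is moved by more than 20 mm (distance of bushing from where it was at the start of the episode above 0.02 m).
It also fails if it takes over 48 s, if anything falls off the work surface, if the arm or the gripper's body presses on something with over 40 N, if the wrist force passes 120 N, or if a joint passes its speed limit or range.

## Working session

There is one attempt and no reset: what is moved stays moved. The work goes in short steps, Python scripts to look and compute and a tool call to move; the robot and the scene stay as the last step left them, time stands still between calls to the robot, and variables do not carry over. Pictures are saved under pics/ and viewed, about 8 in all and at most 12, crops included, and the job is handed in when it is done.

Besides the shell and the picture viewer there is one more tool, called after "Emit:" as a command line: name --argument value ..., lists and objects as JSON in quotes. send_rows: Moves the arm, as the interface text tells. Its arguments: {"type":"object","properties":{"steps":{"type":"string"},"hand":{"type":"number"},"grip_force":{"type":"number"}},"required":["steps"]}

```bash
mkdir -p pics
cat > h.py <<'E'
import numpy as np, cv2
from cell import monitor, get_image, robot
def shot(n,f):
    d=get_image(n); cv2.imwrite('pics/%s.png'%f,d['pixels'][:,:,::-1]); np.savez('pics/%s.npz'%f,**d); return d
def world(d,u,v):
    z=d['z_map'][int(v),int(u)]; K=d['camera_matrix']
    p=np.linalg.inv(K)@[u,v,1]*z
    return (d['extrinsics']@[*p,1])[:3]
E
python3 - <<'E'
from h import *
for n in('top','side'):
    shot(n,n+'0')
s=monitor.sense(); print({k:np.round(v,3) for k,v in s.items()})
E
```

```text
{'t': np.float64(0.1), 'qpos': array([ 1.067,  0.053,  1.402,  0.   ,  1.689, -0.07 ]), 'joint_vel': array([ 0.002, -0.002, -0.004,  0.001,  0.   , -0.002]), 'joint_efforts': array([ 1.0000e-03, -3.8258e+01, -3.6099e+01, -0.0000e+00,  5.0000e-03,
        0.0000e+00]), 'tool_pos': array([0.22 , 0.476, 0.231]), 'tool_rot': array([ 2.647e+00,  1.691e+00, -2.000e-03]), 'ft_force': array([ 0.941, -0.333, -0.357]), 'ft_torque': array([0.044, 0.044, 0.006]), 'finger_gap': np.float64(0.085)}
```

View pics/top0.png

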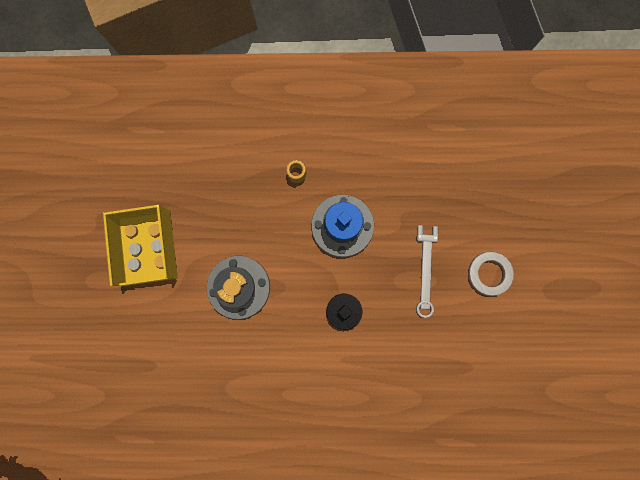

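View pics/side0.png

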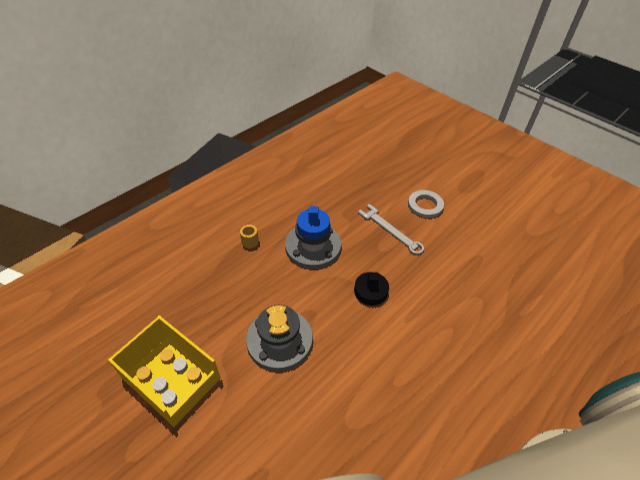

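The top view shows the blue cap on its fitting at about (343,222). The orange-topped fitting at (238,287) and the loose black cap at (344,312) are decoys. The bushing is at (296,172) and the spanner at (427,272). Next I measure the head.

Run:
```python
from h import *
d=dict(np.load('pics/top0.npz')); K=d['camera_matrix'];E=d['extrinsics']
z=d['z_map']; v,u=np.mgrid[:480,:640]
P=np.stack([(u-K[0,2])/K[0,0]*z,(v-K[1,2])/K[1,1]*z,z,np.ones_like(z)],-1)@E.T
for n,a in dict(orangefit=(265,290),blue=(343,222),bush=(296,162),ring=(475,274),spanner=(427,235),spannerend=(425,308),black=(344,312)).items(): print(n,P[a[1],a[0],:3].round(3))
px=d['pixels'].astype(int); blue=(px[...,2]>px[...,0]+60)
X=P[...,:3]
h=blue&(X[...,2]>.1); q=X[h]; print(h.sum(),q[:,2].min(),q[:,2].max())
t=h&(np.abs(X[...,2]-.111)<.004); r=cv2.minAreaRect((X[t][:,:2]*1000).astype(np.float32)); print('head',t.sum(),r)
b=blue&(np.abs(X[...,2]-.081)<.004); print('disc',cv2.minEnclosingCircle((X[b][:,:2]*1000).astype(np.float32)))
c=px[205:241,325:361].astype(np.uint8)[:,:,::-1]
cv2.imwrite('pics/c.png',cv2.resize(c,(576,576),interpolation=cv2.INTER_CUBIC))
```

```text
orangefit [0.489 0.086 0.015]
blue [ 0.601 -0.053  0.113]
bush [0.722 0.029 0.034]
ring [ 0.519 -0.295  0.013]
spanner [ 0.59  -0.211  0.008]
spannerend [ 0.457 -0.205  0.008]
black [ 0.452 -0.056  0.052]
126 0.10300764773972149 0.9319152137863145
head 122 ((608.8380126953125, -55.1026725769043), (17.757909774780273, 17.780784606933594), 44.1005973815918)
disc ((608.5205078125, -55.11665344238281), 32.31501770019531)
```

View pics/c.png

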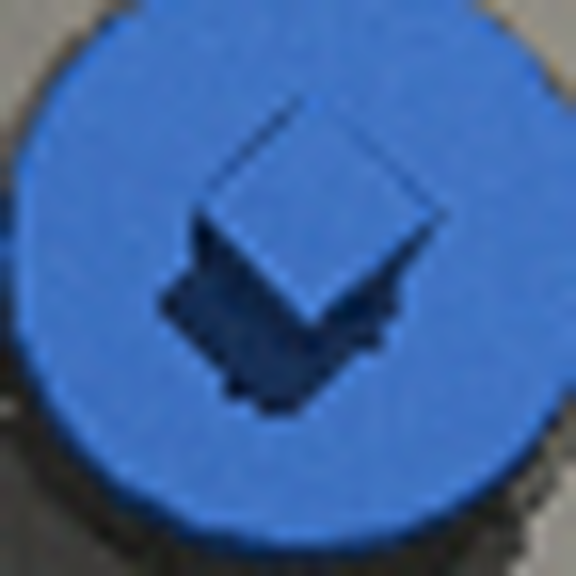

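Emit:
send_rows --steps "28 -38 0 0 0 -8;28 -38 0 0 0 -8;28 -38 0 0 0 -8;28 -38 0 0 0 -8;28 -38 0 0 0 -8;28 -38 0 0 0 -8;28 -38 0 0 0 -8;28 -38 0 0 0 -8;28 -38 0 0 0 -8;28 -38 0 0 0 -8" --hand 50

```text
t: 1.1
tool_pos: [0.5014, 0.0946, 0.231]
tool_rot: [3.114, -0.415, -0.0]
ft_force: [0.7, 0.3, 0.2]
finger_gap: 0.05
```

Emit:
send_rows --steps "28 -38 -10 0 0 -8;28 -38 -10 0 0 -8;28 -38 -20 0 0 -8;24 -37 -20 0 0 -7;0 0 0 0 0 0;0 0 0 0 0 0;0 0 0 0 0 0"

```text
t: 1.8
tool_pos: [0.6079, -0.0529, 0.1726]
tool_rot: [-2.894, 1.221, -0.001]
ft_force: [0.6, -0.8, -0.3]
finger_gap: 0.0501
```

```bash
cat >> h.py <<'E'
def st():
    from scipy.spatial.transform import Rotation as R
    s=monitor.sense(); M=R.from_rotvec(s['tool_rot']).as_matrix()
    print('t',round(float(s['t']),2),'tcp',(np.array(s['tool_pos'])*1000).round(1),'yaw',round(np.degrees(np.arctan2(M[1,0],M[0,0])),2),'z',M[:,2].round(3),'q',np.round(s['qpos'],2),'F',np.round(s['ft_force'],1),'T',np.round(s['ft_torque'],3),'gap',round(float(s['finger_gap'])*1000,1))
E
python3 -c "from h import *;st()"
```

```text
t 1.8 tcp [607.9 -52.9 172.6] yaw -45.77 z [ 0.001  0.    -1.   ] q [-0.15  0.31  1.22  0.    1.6   0.65] F [ 0.6 -0.8 -0.3] T [-0.015  0.022 -0.051] gap 50.1
```

Emit:
send_rows --steps "1 -2 -20 0 0 0;0 0 -20 0 0 0;0 0 -20 0 0 0;0 0 -15 0 0 0;0 0 -10 0 0 0;0 0 0 0 0 0;0 0 0 0 0 0;0 0 0 0 0 0"

```text
t: 2.6
tool_pos: [0.6096, -0.0557, 0.0882]
tool_rot: [-2.893, 1.223, -0.004]
ft_force: [-0.1, 0.2, -0.9]
finger_gap: 0.05
```

Run:
```python
from h import *
st(); d=shot('side','s1'); cv2.imwrite('pics/s1c.png',cv2.resize(d['pixels'][120:280,220:400,::-1],None,fx=3.5,fy=3.5,interpolation=cv2.INTER_CUBIC))
```

```text
t 2.6 tcp [609.6 -55.7  88.2] yaw -45.85 z [ 0.002 -0.    -1.   ] q [-0.15  0.38  1.31 -0.    1.45  0.65] F [-0.1  0.2 -0.9] T [ 0.048  0.027 -0.029] gap 50.0
```

View pics/s1c.png

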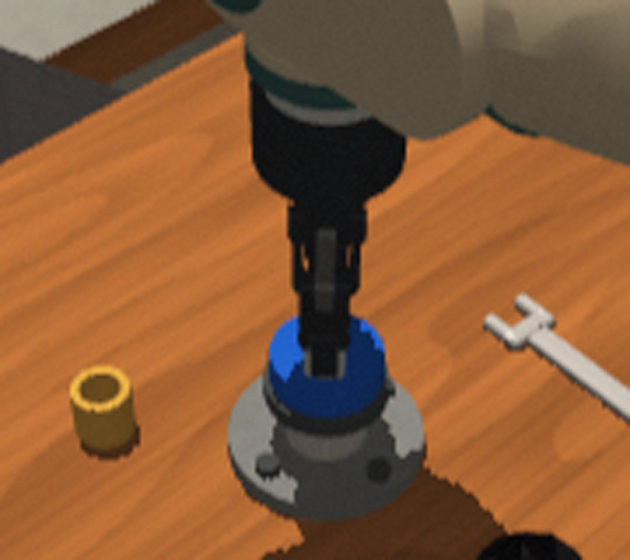

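The fingers straddle the head at crop (325,350), clear of the flange. I go down 2 mm and close.

Emit:
send_rows --steps "0 0 -2 0 0 0;0 0 0 0 0 0;0 0 0 0 0 0;0 0 0 0 0 0;0 0 0 0 0 0;0 0 0 0 0 0;0 0 0 0 0 0" --hand 0 --grip_force 60

```text
t: 3.35
tool_pos: [0.6091, -0.0555, 0.085]
tool_rot: [-2.893, 1.223, -0.0]
ft_force: [0.3, 2.2, 1.9]
finger_gap: 0.0169
```

```bash
python3 -c "from h import *;st()"
```

```text
t 3.35 tcp [609.1 -55.5  85. ] yaw -45.84 z [ 0.  0. -1.] q [-0.15  0.38  1.32  0.    1.44  0.65] F [0.3 2.2 1.9] T [ 0.392  0.138 -0.017] gap 16.9
```

Emit:
send_rows --steps "0 0 0 0 0 2;0 0 0 0 0 2;0 0 0 0 0 2;0 0 0 0 0 0"

```text
t: 3.75
tool_pos: [0.6091, -0.0555, 0.085]
tool_rot: [-2.953, 1.07, -0.001]
ft_force: [-0.8, 3.0, 2.7]
finger_gap: 0.0169
```

```bash
python3 -c "from h import *;st()"
```

```text
t 3.75 tcp [609.1 -55.5  85. ] yaw -39.83 z [ 0.001  0.    -1.   ] q [-0.15  0.38  1.32  0.    1.44  0.54] F [-0.8  3.   2.7] T [0.508 0.062 0.085] gap 16.9
```

Emit:
send_rows --steps "0 0 0 0 0 2;0 0 0 0 0 2;0 0 0 0 0 0"

```text
t: 4.05
tool_pos: [0.6091, -0.0555, 0.085]
tool_rot: [-2.989, 0.967, -0.001]
ft_force: [-0.5, 1.7, 3.7]
finger_gap: 0.0165
```

```bash
python3 -c "from h import *;st()"
```

```text
t 4.05 tcp [609.1 -55.5  85. ] yaw -35.87 z [ 0.  0. -1.] q [-0.15  0.38  1.32  0.    1.44  0.47] F [-0.5  1.7  3.7] T [0.407 0.097 0.083] gap 16.5
```

Emit:
send_rows --steps "0 0 0 0 0 2;0 0 0 0 0 2;0 0 0 0 0 0"

```text
t: 4.35
tool_pos: [0.6091, -0.0557, 0.085]
tool_rot: [3.021, -0.864, 0.001]
ft_force: [-0.3, 1.2, 2.2]
finger_gap: 0.0168
```

```bash
python3 -c "from h import *;st()"
```

```text
t 4.35 tcp [609.1 -55.7  85. ] yaw -31.91 z [ 0. -0. -1.] q [-0.15  0.38  1.32 -0.    1.44  0.41] F [-0.3  1.2  2.2] T [0.283 0.101 0.126] gap 16.8
```

Emit:
send_rows --steps "0 0 0 0 0 2;0 0 0 0 0 2;0 0 0 0 0 0"

```text
t: 4.65
tool_pos: [0.609, -0.0558, 0.085]
tool_rot: [3.049, -0.758, 0.001]
ft_force: [-0.7, 1.7, 4.0]
finger_gap: 0.0172
```

```bash
python3 -c "from h import *;st()"
```

```text
t 4.65 tcp [609.  -55.8  85. ] yaw -27.93 z [ 0. -0. -1.] q [-0.15  0.38  1.32 -0.    1.44  0.34] F [-0.7  1.7  4. ] T [0.245 0.142 0.04 ] gap 17.2
```

Emit:
send_rows --steps "0 0 0 0 0 2;0 0 0 0 0 2;0 0 0 0 0 0"

```text
t: 4.95
tool_pos: [0.609, -0.0557, 0.085]
tool_rot: [3.073, -0.652, 0.0]
ft_force: [-1.7, 2.0, 3.7]
finger_gap: 0.0171
```

```bash
python3 -c "from h import *;st()"
```

```text
t 4.95 tcp [609.  -55.7  85. ] yaw -23.94 z [ 0. -0. -1.] q [-0.15  0.38  1.32 -0.    1.44  0.27] F [-1.7  2.   3.7] T [0.313 0.222 0.074] gap 17.1
```

22° counter-clockwise with low torque and a constant gap, so the fingers are not slipping and it looks right-hand. I keep turning this way.

Emit:
send_rows --steps "0 0 0 0 0 3;0 0 0 0 0 3;0 0 0 0 0 3;0 0 0 0 0 3;0 0 0 0 0 3;0 0 0 0 0 3;0 0 0 0 0 3;0 0 0 0 0 0"

```text
t: 5.75
tool_pos: [0.6091, -0.0554, 0.085]
tool_rot: [-3.14, 0.08, -0.001]
ft_force: [-1.1, 3.5, 5.2]
finger_gap: 0.0166
```

```bash
python3 -c "from h import *;st()"
```

```text
t 5.75 tcp [609.1 -55.4  85. ] yaw -2.93 z [ 0.  0. -1.] q [-0.15  0.38  1.32  0.    1.44 -0.1 ] F [-1.1  3.5  5.2] T [0.453 0.186 0.103] gap 16.6
```

Emit:
send_rows --steps "0 0 0 0 0 3;0 0 0 0 0 3;0 0 0 0 0 3;0 0 0 0 0 3;0 0 0 0 0 3;0 0 0 0 0 3;0 0 0 0 0 3;0 0 0 0 0 0"

```text
t: 6.55
tool_pos: [0.609, -0.0556, 0.085]
tool_rot: [-3.103, -0.492, -0.0]
ft_force: [-1.8, 3.0, 5.1]
finger_gap: 0.0173
```

Run:
```python
from h import *
st(); d=shot('side','s2'); cv2.imwrite('pics/s2c.png',cv2.resize(d['pixels'][180:270,260:370,::-1],None,fx=6,fy=6,interpolation=cv2.INTER_CUBIC))
```

```text
t 6.55 tcp [609.  -55.6  85. ] yaw 18.04 z [ 0.  0. -1.] q [-0.15  0.38  1.32  0.    1.44 -0.47] F [-1.8  3.   5.1] T [0.424 0.316 0.12 ] gap 17.3
```

View pics/s2c.png

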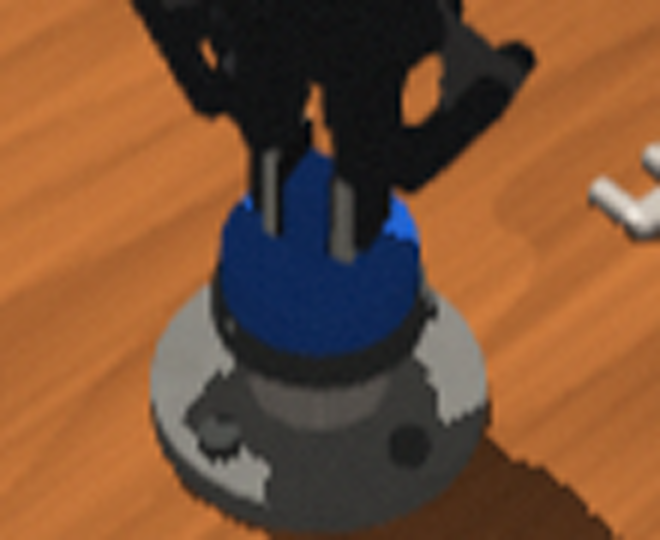

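The head at crop (305,220) sits flush between the pads, and the cap is still seated. I continue to about 100°.

Emit:
send_rows --steps "0 0 0 0 0 3;0 0 0 0 0 3;0 0 0 0 0 3;0 0 0 0 0 3;0 0 0 0 0 3;0 0 0 0 0 3;0 0 0 0 0 0"

```text
t: 7.3
tool_pos: [0.609, -0.0555, 0.085]
tool_rot: [-2.987, -0.972, -0.0]
ft_force: [-1.9, 3.6, 5.5]
finger_gap: 0.0166
```

```bash
python3 -c "from h import *;st()"
```

```text
t 7.3 tcp [609.  -55.5  85. ] yaw 36.05 z [ 0.  0. -1.] q [-0.15  0.38  1.32  0.    1.44 -0.78] F [-1.9  3.6  5.5] T [0.475 0.335 0.101] gap 16.6
```

Emit:
send_rows --steps "0 0 0 0 0 3;0 0 0 0 0 3;0 0 0 0 0 3;0 0 0 0 0 3;0 0 0 0 0 3;0 0 0 0 0 3;0 0 0 0 0 0"

```text
t: 8.0
tool_pos: [0.6089, -0.0556, 0.085]
tool_rot: [-2.799, -1.427, 0.0]
ft_force: [-2.0, 2.4, 6.1]
finger_gap: 0.0167
```

```bash
python3 -c "from h import *;st()"
```

```text
t 8.0 tcp [608.9 -55.6  85. ] yaw 54.03 z [-0.  0. -1.] q [-0.15  0.38  1.32  0.    1.44 -1.09] F [-2.   2.4  6.1] T [0.481 0.423 0.052] gap 16.7
```

Emit:
send_rows --steps "0 0 0 0 0 3;0 0 0 0 0 3;0 0 0 0 0 3;0 0 0 0 0 3;0 0 0 0 0 0"

```text
t: 8.5
tool_pos: [0.6089, -0.0556, 0.085]
tool_rot: [-2.634, -1.712, -0.0]
ft_force: [-2.8, 3.2, 5.7]
finger_gap: 0.0169
```

```bash
python3 -c "from h import *;st()"
```

```text
t 8.5 tcp [608.9 -55.6  85. ] yaw 66.03 z [-0.  0. -1.] q [-0.15  0.38  1.32  0.    1.44 -1.3 ] F [-2.8  3.2  5.7] T [0.471 0.38  0.148] gap 16.9
```

Emit:
send_rows --steps "0 0 1 0 0 0;0 0 1 0 0 0;0 0 1 0 0 0;0 0 1 0 0 0;0 0 0 0 0 0"

```text
t: 9.0
tool_pos: [0.6087, -0.0557, 0.0885]
tool_rot: [-2.633, -1.714, 0.001]
ft_force: [-0.5, 2.5, -2.8]
finger_gap: 0.017
```

```bash
python3 -c "from h import *;st()"
```

```text
t 9.0 tcp [608.7 -55.7  88.5] yaw 66.12 z [-0.001  0.    -1.   ] q [-0.15  0.38  1.31 -0.    1.45 -1.31] F [-0.5  2.5 -2.8] T [0.33  0.215 0.013] gap 17.0
```

It is free: 3.5 mm up with only 2.8 N. I lift it.

Emit:
send_rows --steps "0 0 3 0 0 0;0 0 3 0 0 0;0 0 4 0 0 0;0 0 5 0 0 0;0 0 10 0 0 0;0 0 10 0 0 0;0 0 10 0 0 0;0 0 0 0 0 0"

```text
t: 9.8
tool_pos: [0.61, -0.0558, 0.1365]
tool_rot: [2.63, 1.713, 0.005]
ft_force: [-0.5, 1.0, -1.0]
finger_gap: 0.0172
```

Emit:
send_rows --steps "0 0 15 0 0 0;0 0 15 0 0 0;0 0 15 0 0 0;0 0 6 0 0 0;0 0 0 0 0 0;0 0 0 0 0 0;0 0 0 0 0 0;0 0 0 0 0 0;0 0 0 0 0 0"

```text
t: 10.7
tool_pos: [0.6088, -0.0556, 0.1843]
tool_rot: [-2.632, -1.714, 0.001]
ft_force: [-0.7, 0.3, -0.6]
finger_gap: 0.017
```

Run:
```python
from h import *
st(); d=shot('side','s3'); cv2.imwrite('pics/s3c.png',cv2.resize(d['pixels'][110:290,210:400,::-1],None,fx=3,fy=3,interpolation=cv2.INTER_CUBIC))
```

```text
t 10.7 tcp [608.8 -55.6 184.3] yaw 66.14 z [-0.001  0.    -1.   ] q [-0.15  0.31  1.2   0.    1.63 -1.31] F [-0.7  0.3 -0.6] T [-0.066 -0.053  0.001] gap 17.0
```

View pics/s3c.png

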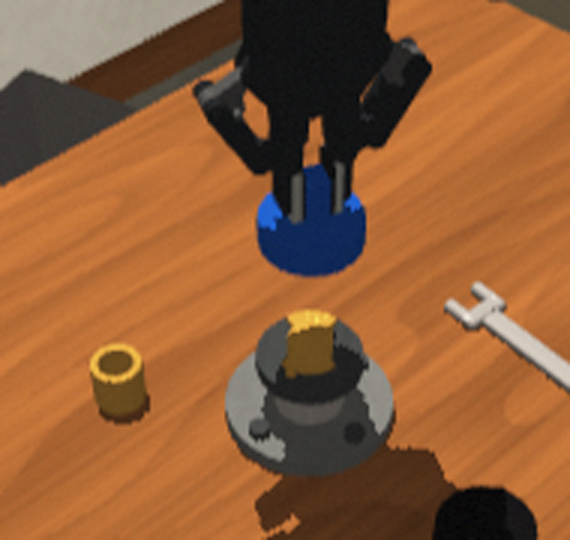

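The cap at crop (312,225) is held upright, about 10 cm above the bare neck at (312,340). The bushing and spanner haven't moved.

```bash
python3 -c "from h import *;print(robot.hand_in())"
```

```text
the job is handed in; nothing more can be done
None
```

The cap is off the fitting and held upright in the gripper about 99 mm above its seat, and I handed the job in at about 10.7 s of the 48 s. No verdict came back.

- **Turning:** I gripped the square head at 60 N and turned it counter-clockwise, and it never met a stop, so the thread is right-hand. It turned about 112° (1.95 rad) while seated, with torque at or below about 0.15 Nm. The finger gap stayed near 17 mm, so the head did not slip in the fingers.
- **Lifting:** the first 3.5 mm took only about 3 N, so I lifted it straight up.
- **Last checks:** the picture shows the cap upright in the fingers above the bare neck, with the bushing and the spanner where they were. The tool is at z = 184 mm and vertical, with its position unchanged within 1 mm.
- **Less certain:** the final vertical force read -0.6 N, less than the cap's 1.2 N weight. Readings with nothing in the gripper were also off by up to about 1 N, so I took this as noise. I did not look again at the bin and the ring, but the arm never came near them.

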